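# Put the stone-polishing drums back in their own colour places

## Robot

A 6-joint arm with a two-finger parallel gripper is mounted at the origin on the work surface. World frame = base frame: x ahead of the robot, y to its left, z up, the work surface at z = 0. Lengths are in m, angles in degrees, forces in N, time in s.
With the tool pointing down it reaches from about 0.325 to 0.85 m from the base axis. Payload 15.5 kg.
Tool frame: the origin (TCP) lies midway between the tips of the shut fingers; the grasp point (between the pads) lies 19 mm behind it; y points along the fingers, x is the direction in which the jaws open and shut, and the axes are right-handed (so a half turn about y gives the same grasp; the last joint's range is limited). The gripper opens to 91 mm and grips with 3 to 60 N. Pads are 32 mm wide; open, the fingers measure 118 mm over their backs; the gripper's body (76 mm by 178 mm) begins 60 mm behind the grasp point.
Start: joints at [-74.914, 28.281, 77.091, -0, 74.628, -5.472], TCP at [0.219, -0.585, 0.214] pointing down, gripper open.
Joint ranges: [-166.48, 166.48], [-47.26, 123.95], [12.59, 153.08], [-70.14, 250.14], [6.76, 159.57], [-176.63, 176.63]. Speed limits (degrees/s): [108.29, 108.29, 147.25, 172.46, 172.46, 172.46].

## Interface

Orientations are given as a 3x3 rotation matrix whose columns are the frame's x, y, z axes.
In Python, from bench import ctrl gives the robot as it stands. The module is installed in compiled form; this text tells all that it offers. Calls block until the motion is done:
- ctrl.goto(position, orientation): joint-space move of the TCP to a pose.
- ctrl.move_l(position, vel=0.15, ori=None, contact_N=None): straight line of the TCP; ori=None keeps the orientation; vel is the mean speed in m/s. With contact_N (N) it stops when the force on the tool has changed by that much, and returns True; else False.
- ctrl.movej(angles): joint-space move.
- ctrl.command_gripper(opening): opening from 0.0 (shut) to 1.0 (fully open); the grip force is fixed at half the most; returns when the fingers have stopped.
- ctrl.sleep(seconds).
- ctrl.ik(position, orientation): joint angles nearest the present ones, or None.
- ctrl.read_camera(name): name is "scene" or "top"; returns the picture (384x512x3 uint8, blue, green, red); there is no depth.
- ctrl.camera_params(name): a dict with "fx", "fy", "cx", "cy" (pixels), "D" ([k1, k2, p1, p2, k3] as OpenCV has them; the pictures are not rectified), "pose" (4x4, takes a point from camera to world coordinates). Camera axes: x right, y up, looking along -z (the intrinsics and any distortion apply to the point x, -y, -z); pixel columns grow to the right and rows downward; lengths in m; the calibration is good to about 2 mm. A picture is of the moment at which its call begins. camera_params takes no time and is no camera call.
A pose or a line that the arm cannot do raises ctrl.MotionError and nothing moves.
- ctrl.sign_off(): hands the job in, once; it reports no verdict.
Readings, each from a call of its own:
- ctrl.current_t(): time.
- ctrl.current_q(): joint angles.
- ctrl.current_dq(): joint speeds.
- ctrl.current_effort(): joint torques, N m.
- ctrl.current_tool_pos(): TCP position.
- ctrl.current_eef_rot(): TCP orientation.
- ctrl.current_contact_force(): force on the tool from outside, world axes, zero at the start.
- ctrl.current_wrist_torque(): the same for the moment, N m.
- ctrl.current_grip_width(): opening from 0.0 (shut) to 1.0 (fully open).
Only numpy, scipy, OpenCV 4.12 (cv2) and the standard library are available. Lean on these libraries where they do the work, as an engineer would, in place of code of your own. Each camera call takes 0.05 s, during which the arm holds its last target.

## Task

Somebody has put the red, yellow, green and blue polishing drums back in each other's places in the tray: put each one upright into the pocket of the insert of its own colour, so that the grits can be taken in turn. Each pocket holds one drum; the white place is empty, so park a drum there while you swap. The resin chips, so set the drums down and do not drop them or tip them over, and leave the black drum standing where it is.

Things in the scene. Friction and masses are not known exactly. Their poses are not given: they have to be found in the camera images.
- drum_red_mid (a point): red polishing drum: an upright cylinder of red resin, 50 mm in diameter and 50 mm tall, with a 32 mm wide, 10 mm tall aluminium collar on top (60 mm overall), about 0.25 kg, loose. The point is on its axis, half-way up: 30 mm above its underside. z points up along the axis; being round, its yaw does not matter.
- drum_yellow_mid (a point): yellow polishing drum: an upright cylinder of yellow resin, 50 mm in diameter and 50 mm tall, with a 32 mm wide, 10 mm tall aluminium collar on top (60 mm overall), about 0.25 kg, loose. The point is on its axis, half-way up: 30 mm above its underside. z points up along the axis; being round, its yaw does not matter.
- drum_green_mid (a point): green polishing drum: an upright cylinder of green resin, 50 mm in diameter and 50 mm tall, with a 32 mm wide, 10 mm tall aluminium collar on top (60 mm overall), about 0.25 kg, loose. The point is on its axis, half-way up: 30 mm above its underside. z points up along the axis; being round, its yaw does not matter.
- drum_blue_mid (a point): blue polishing drum: an upright cylinder of blue resin, 50 mm in diameter and 50 mm tall, with a 32 mm wide, 10 mm tall aluminium collar on top (60 mm overall), about 0.25 kg, loose. The point is on its axis, half-way up: 30 mm above its underside. z points up along the axis; being round, its yaw does not matter.
- pocket_red (a point): red place of the tray: a square red plastic insert, 112 mm wide, with a round pocket 68 mm in diameter and 5 mm deep in its middle. The point is the centre of the pocket's flat floor (about 11 mm above the table top), where the underside of a seated drum rests; z up, x and y along the insert's edges. The six inserts lie fixed in one steel tray, three by two at 120 mm spacing, in any order; the tray's outer lip stands 7 mm above the pocket floors.
- pocket_yellow (a point): yellow place of the tray: a square yellow plastic insert, 112 mm wide, with a round pocket 68 mm in diameter and 5 mm deep in its middle. The point is the centre of the pocket's flat floor (about 11 mm above the table top), where the underside of a seated drum rests; z up, x and y along the insert's edges. The six inserts lie fixed in one steel tray, three by two at 120 mm spacing, in any order; the tray's outer lip stands 7 mm above the pocket floors.
- pocket_green (a point): green place of the tray: a square green plastic insert, 112 mm wide, with a round pocket 68 mm in diameter and 5 mm deep in its middle. The point is the centre of the pocket's flat floor (about 11 mm above the table top), where the underside of a seated drum rests; z up, x and y along the insert's edges. The six inserts lie fixed in one steel tray, three by two at 120 mm spacing, in any order; the tray's outer lip stands 7 mm above the pocket floors.
- pocket_blue (a point): blue place of the tray: a square blue plastic insert, 112 mm wide, with a round pocket 68 mm in diameter and 5 mm deep in its middle. The point is the centre of the pocket's flat floor (about 11 mm above the table top), where the underside of a seated drum rests; z up, x and y along the insert's edges. The six inserts lie fixed in one steel tray, three by two at 120 mm spacing, in any order; the tray's outer lip stands 7 mm above the pocket floors.
- pocket_white (a point): the empty place of the tray: a white insert with the same size and pocket as the others; the point is the centre of its pocket floor. Its drum is on the polisher, so it is free for parking a drum. Beyond the tray's left end, at least 0.14 m from any pocket's centre, stands a spray bottle 205 mm tall; a flat spanner and a crayon lie in the channel along the tray's far side.
- drum_black_mid (a point): black buffing drum, same size as the others, standing in its own black insert in the same tray: it is already right. The point is on its axis, 30 mm above its underside.

How it is judged (in metres and radians):
At the end, for the whole second after the job is handed in: The red, yellow, green and blue drums each stand upright (within about 4 degrees) on the floor of the pocket of their own colour, within 12 mm of its centre, at rest; the black drum still stands in its place (moved less than 12 mm) (horizontal distance between drum_red_mid and pocket_red below 0.012 m and z of drum_red_mid in the frame of pocket_red between 0.026 and 0.034 m and angle between each of drum_red_mid, drum_yellow_mid, drum_green_mid, drum_blue_mid, drum_black_mid's own z axis and vertical below 0.08 rad and linear speed of each of drum_red, drum_yellow, drum_green, drum_blue below 0.02 m/s and horizontal distance between drum_yellow_mid and pocket_yellow below 0.012 m and z of drum_yellow_mid in the frame of pocket_yellow between 0.026 and 0.034 m and horizontal distance between drum_green_mid and pocket_green below 0.012 m and z of drum_green_mid in the frame of pocket_green between 0.026 and 0.034 m and horizontal distance between drum_blue_mid and pocket_blue below 0.012 m and z of drum_blue_mid in the frame of pocket_blue between 0.026 and 0.034 m and distance of drum_black_mid from where it was at the start of the episode below 0.012 m); the robot touches nothing.
It fails at once if a coloured drum is dropped: in free fall with its middle over 78 mm above the table top (more than about 35 mm above a place) ((contact force between drum_red and anything else below 0.02 N and height (world z) of drum_red_mid above 0.078 m) or (contact force between drum_yellow and anything else below 0.02 N and height (world z) of drum_yellow_mid above 0.078 m) or (contact force between drum_green and anything else below 0.02 N and height (world z) of drum_green_mid above 0.078 m) or (contact force between drum_blue and anything else below 0.02 N and height (world z) of drum_blue_mid above 0.078 m)).
It fails at once if a coloured drum is tipped over (more than 45 degrees) (angle between any of drum_red_mid, drum_yellow_mid, drum_green_mid, drum_blue_mid's own z axis and vertical above 0.79 rad).
It fails at once if the black drum is pushed out of its pocket or tipped (distance of drum_black_mid from where it was at the start of the episode above 0.025 m or angle between drum_black_mid's own z axis and vertical above 0.4 rad).
It also fails if it takes over 120 s, if anything falls off the work surface, if the arm or the gripper's body presses on something with over 40 N, if the wrist force passes 120 N, or if a joint passes its speed limit or range.

## Working session

There is one attempt and no reset: what is moved stays moved. The work goes in short steps, each a Python script; the robot and the scene stay as the last script left them, time stands still between calls to the robot, and variables do not carry over. Pictures are saved under pics/ and viewed, and the job is handed in when it is done.

```bash
mkdir -p pics; python3 - <<'E'
from bench import ctrl
import cv2
for n in ("scene","top"):
    cv2.imwrite(f"pics/{n}0.png",ctrl.read_camera(n)); p=ctrl.camera_params(n); print(n,p)
print(ctrl.current_t(),ctrl.current_eef_rot())
E
```

```text
scene {'fx': 445.4125666934451, 'fy': 445.4125666934451, 'cx': 257.6994729106628, 'cy': 193.1761114036993, 'D': array([-0.15830252,  0.        ,  0.        ,  0.        ,  0.        ]), 'pose': array([[-0.85416603, -0.34254229,  0.39123544,  0.8509899 ],
       [ 0.5199803 , -0.56925707,  0.63684132,  0.47829885],
       [ 0.00456846,  0.74740295,  0.6643553 ,  0.53306634],
       [ 0.        ,  0.        ,  0.        ,  1.        ]])}
top {'fx': 368.0374724552665, 'fy': 368.0374724552665, 'cx': 250.56065614933766, 'cy': 190.0819599387292, 'D': array([-0.11818492,  0.        ,  0.        ,  0.        ,  0.        ]), 'pose': array([[-0.01797653,  0.99752732, -0.06794175,  0.51683936],
       [-0.99929776, -0.0156909 ,  0.03402622,  0.03672707],
       [ 0.03287602,  0.06850571,  0.99710889,  0.70013236],
       [ 0.        ,  0.        ,  0.        ,  1.        ]])}
0.1 [[ 3.51123492e-01 -2.44955722e-04  9.36329126e-01]
 [-9.36328577e-01  1.02241757e-03  3.51123554e-01]
 [-1.04332907e-03 -9.99999447e-01  1.29635783e-04]]
```

View pics/top0.png

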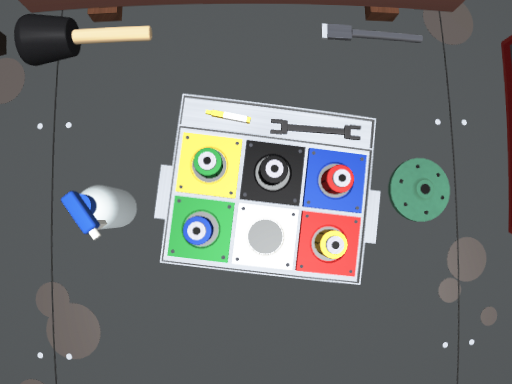

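View pics/scene0.png

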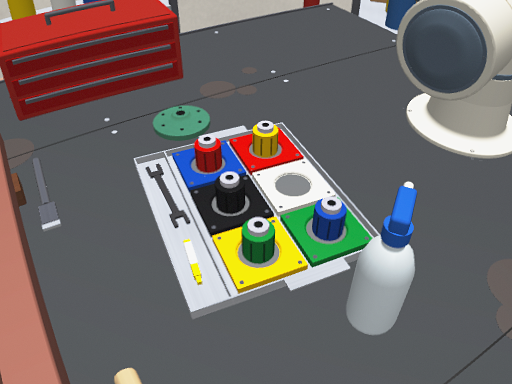

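```bash
cat > h.py <<'E'
from bench import ctrl
import cv2, numpy as np
def rays(n,px):
    p=ctrl.camera_params(n); K=np.array([[p['fx'],0,p['cx']],[0,p['fy'],p['cy']],[0,0,1.]])
    u=cv2.undistortPoints(np.asarray(px,float).reshape(-1,1,2),K,p['D']).reshape(-1,2)
    d=np.c_[u[:,0],-u[:,1],-np.ones(len(u))]@p['pose'][:3,:3].T
    return p['pose'][:3,3],d
def to_plane(n,px,z):
    o,d=rays(n,px); return (o+d*((z-o[2])/d[:,2])[:,None])[:,:2]
def project(n,X):
    p=ctrl.camera_params(n); K=np.array([[p['fx'],0,p['cx']],[0,p['fy'],p['cy']],[0,0,1.]])
    T=np.linalg.inv(p['pose']); Y=np.asarray(X,float)@T[:3,:3].T+T[:3,3]; Y=Y*[1,-1,-1]
    return cv2.projectPoints(Y.reshape(-1,1,3),np.zeros(3),np.zeros(3),K,p['D'])[0].reshape(-1,2)
HUE={'red':[(0,8),(172,180)],'yellow':[(22,35)],'green':[(50,75)],'blue':[(105,130)]}
def mask(img,c):
    h=cv2.cvtColor(img,cv2.COLOR_BGR2HSV); m=np.zeros(img.shape[:2],np.uint8)
    for a,b in HUE[c]: m|=cv2.inRange(h,(a,140,60),(b,255,255))
    return m
# approx positions in pictures
INS={'top':{'yellow':(208,165),'blue':(336,180),'green':(201,229),'red':(329,244)},
 'scene':{'yellow':(258,250),'blue':(207,162),'green':(328,232),'red':(266,146)}}
def tray(n,img,z=0.016):
    r={}
    for c,pt in INS[n].items():
        m=mask(img,c); w=np.zeros_like(m); cv2.circle(w,pt,75,255,-1); m&=w
        k,l,s,_=cv2.connectedComponentsWithStats(m); i=1+np.argmax(s[1:,4])
        cn=np.vstack(cv2.findContours((l==i).astype(np.uint8),cv2.RETR_EXTERNAL,cv2.CHAIN_APPROX_NONE)[0]).reshape(-1,2)
        xy=to_plane(n,cn,z).astype(np.float32)
        r[c]=cv2.minAreaRect(xy)
    return r
E
python3 - <<'E'
from h import *
for n in ("top","scene"):
    img=cv2.imread(f"pics/{n}0.png")
    for c,v in tray(n,img).items(): print(n,c,np.round(v[0],4),np.round(v[1],4),round(v[2],1))
    for zoom in [1]:
        x0,y0,w,h=(150,85,240,205) if n=='top' else (140,100,250,220)
        cv2.imwrite(f"pics/{n}0z.png",cv2.resize(img[y0:y0+h,x0:x0+w],None,fx=2.7,fy=2.7,interpolation=cv2.INTER_CUBIC))
E
```

```text
top yellow [0.6162 0.0913] [0.0635 0.0697] 1.7
top blue [ 0.5803 -0.1461] [0.112  0.1112] 82.1
top green [0.5122 0.1264] [0.0178 0.0614] 45.4
top red [ 0.4611 -0.1298] [0.1119 0.1097] 82.2
scene yellow [0.6147 0.0964] [0.1207 0.1131] 82.4
scene blue [ 0.5829 -0.1392] [0.12   0.1133] 82.3
scene green [0.4976 0.1137] [0.1172 0.116 ] 82.1
scene red [ 0.4654 -0.1221] [0.1228 0.1147] 82.2
```

```bash
ls -la pics
```

```text
total 1308
drwxr-xr-x 2 agent agent   4096 Dec  6 22:53 .
drwxr-xr-x 3 agent agent   4096 Dec  6 22:53 ..
-rw-r--r-- 1 agent agent 260629 Dec  6 22:53 scene0.png
-rw-r--r-- 1 agent agent 484499 Dec  6 22:53 scene0z.png
-rw-r--r-- 1 agent agent 196280 Dec  6 22:53 top0.png
-rw-r--r-- 1 agent agent 382607 Dec  6 22:53 top0z.png
```

View pics/top0z.png

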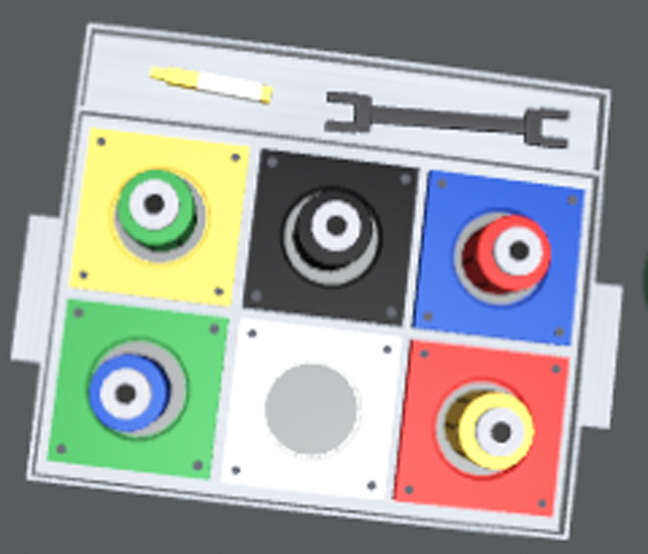

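```bash
cat >> h.py <<'E'
HUE={'red':[(0,8),(172,180)],'yellow':[(20,40)],'green':[(45,85)],'blue':[(105,130)]}
def mask(img,c):
    h=cv2.cvtColor(img,cv2.COLOR_BGR2HSV); m=np.zeros(img.shape[:2],np.uint8)
    for a,b in HUE[c]: m|=cv2.inRange(h,(a,90,50),(b,255,255))
    return m
def hole(n,img,pt,z=0.071,r=9):
    """collar disc centre: dark bore centroid near pt and bright collar's outline centre"""
    x,y=map(int,pt); s=8; R=16
    g=cv2.cvtColor(img,cv2.COLOR_BGR2GRAY)[y-R:y+R+1,x-R:x+R+1]
    sat=cv2.cvtColor(img,cv2.COLOR_BGR2HSV)[y-R:y+R+1,x-R:x+R+1,1]
    G=cv2.resize(g,None,fx=s,fy=s,interpolation=cv2.INTER_CUBIC)
    m=(G<120).astype(np.uint8); k,l,st,ce=cv2.connectedComponentsWithStats(m)
    ok=[i for i in range(1,k) if 100<st[i,4]<3500 and st[i,0]>0 and st[i,1]>0 and st[i,0]+st[i,2]<m.shape[1] and st[i,1]+st[i,3]<m.shape[0]]
    mid=np.array(m.shape[::-1])/2
    i=min(ok,key=lambda i:np.linalg.norm(ce[i]-mid))
    px=(ce[i]+.5)/s-.5+[x-R,y-R]
    return px,to_plane(n,[px],z)[0]
E
python3 - <<'E'
from h import *
H={'top':{'green':(207,161),'black':(274,169),'red':(342,178),'blue':(197,231),'yellow':(336,245)},
'scene':{'green':(258,225),'black':(230,178),'red':(206,141),'blue':(332,202),'yellow':(266,125)}}
for n in ("top","scene"):
    img=cv2.imread(f"pics/{n}0.png")
    if n=='top':
        R=tray(n,img)
        for c,v in R.items(): print(n,c,np.round(v[0],4),np.round(v[1],4),round(v[2],1))
        # fit grid: columns i (along -y world), rows j (along x): y(0,1) blue(2,1) green(0,0) red(2,0)
        G={'yellow':(-1,.5),'blue':(1,.5),'green':(-1,-.5),'red':(1,-.5),'white':(0,-.5),'black':(0,.5)}
        A=np.array([G[c] for c in R])*.12; B=np.array([R[c][0] for c in R])
        A=A@np.array([[0,-1],[1,0]]) # (u,v)->(v,-u)
        U,S,V=np.linalg.svd(A.T@(B-B.mean(0))); Rt=(U@V).T
        print('yaw',np.degrees(np.arctan2(Rt[1,0],Rt[0,0])),'c',B.mean(0),'res mm',(A@Rt.T+B.mean(0)-B)*1e3)
        P={c:(np.array([g[1],-g[0]])*.12)@Rt.T+B.mean(0) for c,g in G.items()}
        for c in P: print(c,np.round(P[c],4))
        import json; json.dump({'P':{c:list(map(float,v)) for c,v in P.items()},'R':Rt.tolist()},open('tray.json','w'))
    for c,pt in H[n].items():
        px,xy=hole(n,img,pt); print(n,c,np.round(px,1),np.round(xy,4))
    big=cv2.resize(img,None,fx=3,fy=3,interpolation=cv2.INTER_CUBIC)
    t=np.linspace(0,2*np.pi,80)
    for c,v in P.items():
        for rad,z in((.034,.016),):
            q=project(n,np.c_[v[0]+rad*np.cos(t),v[1]+rad*np.sin(t),0*t+z]); cv2.polylines(big,[np.int32((q+.5)*3)],True,(255,0,255),1)
        sq=np.array([[1,1],[1,-1],[-1,-1],[-1,1]])*.056@Rt.T+v
        q=project(n,np.c_[sq,np.full(4,.016)]); cv2.polylines(big,[np.int32((q+.5)*3)],True,(255,0,255),1)
    x0,y0=(150,85) if n=='top' else (140,100)
    cv2.imwrite(f"pics/{n}0o.png",big[3*y0:3*y0+600,3*x0:3*x0+760])
E
```

```text
top yellow [0.6126 0.0905] [0.1113 0.1116] 82.3
top blue [ 0.5801 -0.1464] [0.114  0.1122] 82.5
top green [0.4932 0.107 ] [0.1112 0.1112] 82.2
top red [ 0.461  -0.1302] [0.1136 0.1116] 82.4
yaw -7.778013143744724 c [ 0.53674965 -0.01976093] res mm [[-0.16154372  0.51654264]
 [-0.17907797 -0.41527959]
 [ 0.29353379  0.24939986]
 [ 0.0470879  -0.35066291]]
yellow [0.6124 0.091 ]
blue [ 0.58   -0.1468]
green [0.4935 0.1073]
red [ 0.4611 -0.1305]
white [ 0.4773 -0.0116]
black [ 0.5962 -0.0279]
top green [206.6 160.1] [0.6127 0.09  ]
top black [274.1 168.1] [ 0.5972 -0.0261]
top red [341.8 177.4] [ 0.5794 -0.1445]
top blue [196.  230.4] [0.4924 0.1092]
top yellow [335.2 244.7] [ 0.463  -0.1291]
scene green [257.9 223.9] [0.6135 0.0929]
scene black [229.  176.8] [ 0.5981 -0.023 ]
scene red [206.6 138.4] [ 0.5806 -0.1406]
scene blue [331.1 202.5] [0.4936 0.1117]
scene yellow [265.1 124.3] [ 0.4645 -0.1256]
```

View pics/top0o.png

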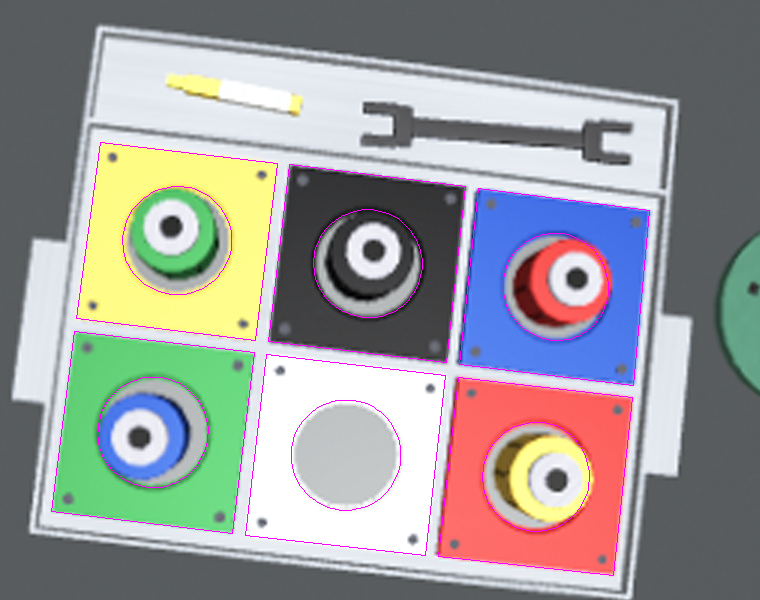

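View pics/scene0o.png

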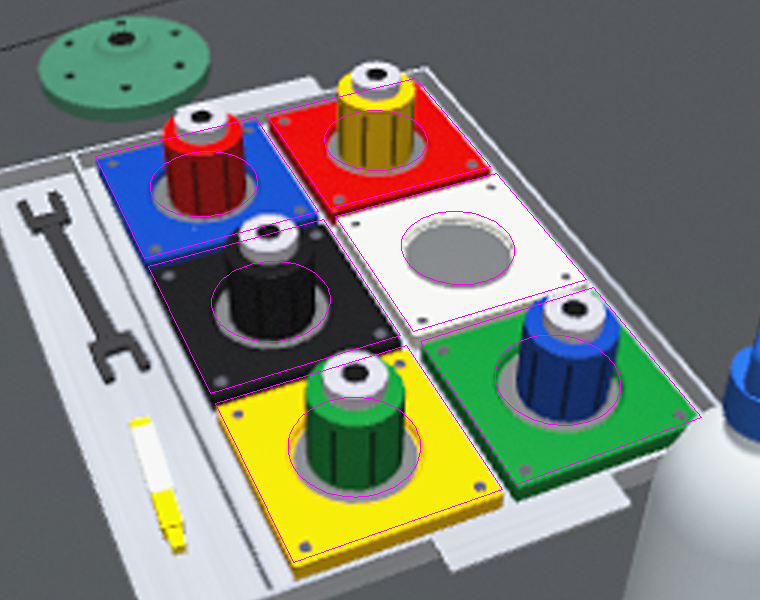

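```bash
cat >> h.py <<'E'
import json
T=json.load(open('tray.json')) ; BIAS=np.array([.0006,.0017]); POCK={c:np.array(v)+BIAS for c,v in T['P'].items()}
def ori(yaw):
    c,s=np.cos(np.radians(yaw)),np.sin(np.radians(yaw))
    return np.array([[c,0,-s],[s,0,c],[0,-1,0.]])
E
python3 - <<'E'
from h import *
for yaw in (-7.8,82.2,-97.8,172.2):
    for c,p in POCK.items():
        for z in (.026,.12):
            q=ctrl.ik([*p,z],ori(yaw)); print(yaw,c,z,None if q is None else np.round(q,0))
E
```

```text
-7.8 yellow 0.026 [ 3. 41. 88. -0. 52. 11.]
-7.8 yellow 0.12 [ 3. 34. 84. -0. 63. 11.]
-7.8 blue 0.026 [-20.  39.  91.  -0.  50. -12.]
-7.8 blue 0.12 [-20.  32.  87.  -0.  61. -12.]
-7.8 green 0.026 [  6.  35. 104.  -0.  41.  13.]
-7.8 green 0.12 [  6.  26. 100.  -0.  54.  13.]
-7.8 red 0.026 [-23.  34. 108.  -0.  38. -15.]
-7.8 red 0.12 [-23.  24. 104.  -0.  52. -15.]
-7.8 white 0.026 [ -8.  34. 108.  -0.  38.  -1.]
-7.8 white 0.12 [ -8.  24. 104.  -0.  52.  -1.]
-7.8 black 0.026 [-8. 39. 91. -0. 50. -0.]
-7.8 black 0.12 [-8. 32. 87. -0. 61. -0.]
82.2 yellow 0.026 [  3.  41.  88.  -0.  52. -79.]
82.2 yellow 0.12 [  3.  34.  84.  -0.  63. -79.]
82.2 blue 0.026 [ -20.   39.   91.   -0.   50. -102.]
82.2 blue 0.12 [ -20.   32.   87.   -0.   61. -102.]
82.2 green 0.026 [  6.  35. 104.  -0.  41. -77.]
82.2 green 0.12 [  6.  26. 100.  -0.  54. -77.]
82.2 red 0.026 [ -23.   34.  108.   -0.   38. -105.]
82.2 red 0.12 [ -23.   24.  104.   -0.   52. -105.]
82.2 white 0.026 [ -8.  34. 108.  -0.  38. -91.]
82.2 white 0.12 [ -8.  24. 104.  -0.  52. -91.]
82.2 black 0.026 [ -8.  39.  91.  -0.  50
[... 439 characters left out ...]
2.  75.]
-97.8 white 0.026 [ -8.  34. 108.  -0.  38.  89.]
-97.8 white 0.12 [ -8.  24. 104.  -0.  52.  89.]
-97.8 black 0.026 [-8. 39. 91. -0. 50. 90.]
-97.8 black 0.12 [-8. 32. 87. -0. 61. 90.]
172.2 yellow 0.026 [   3.   41.   88.   -0.   52. -169.]
172.2 yellow 0.12 [   3.   34.   84.   -0.   63. -169.]
172.2 blue 0.026 [-20.  39.  91.  -0.  50. 168.]
172.2 blue 0.12 [-20.  32.  87.  -0.  61. 168.]
172.2 green 0.026 [   6.   35.  104.   -0.   41. -167.]
172.2 green 0.12 [   6.   26.  100.   -0.   54. -167.]
172.2 red 0.026 [-23.  34. 108.  -0.  38. 165.]
172.2 red 0.12 [-23.  24. 104.  -0.  52. 165.]
172.2 white 0.026 None
172.2 white 0.12 None
172.2 black 0.026 None
172.2 black 0.12 None
```

```bash
cat >> h.py <<'E'
O=ori(-7.78); ZG=.026; ZT=.125
L=lambda p,z:[float(p[0]),float(p[1]),z]
def pick(p):
    ctrl.command_gripper(1.0)
    if ctrl.move_l(L(p,ZG),vel=.12,contact_N=8): print('CONTACT descending',ctrl.current_tool_pos()); raise SystemExit
    ctrl.command_gripper(0.0); print('grip width mm',round(91*ctrl.current_grip_width(),1),'force',np.round(ctrl.current_contact_force(),1))
def place(p):
    f0=ctrl.current_contact_force()
    ctrl.move_l(L(p,ZG+.008),vel=.12)
    hit=ctrl.move_l(L(p,ZG-.002),vel=.02,contact_N=4)
    print('landed',hit,np.round(ctrl.current_tool_pos(),4),'f',np.round(ctrl.current_contact_force()-f0,1))
    ctrl.command_gripper(1.0)
    ctrl.move_l(L(p,ZT),vel=.12)
    print('t',round(ctrl.current_t(),1))
def snap(tag):
    for n in ('top','scene'): cv2.imwrite(f'pics/{n}_{tag}.png',ctrl.read_camera(n))
E
python3 - <<'E'
from h import *
d=np.array([.463,-.1291])+BIAS
ctrl.goto(L(d,.2),O); ctrl.move_l(L(d,ZT),vel=.15)
pick(d); print(ctrl.current_t())
ctrl.move_l(L(d,ZT),vel=.1); print('grip',91*ctrl.current_grip_width(),'f',np.round(ctrl.current_contact_force(),1),ctrl.current_t())
snap('lift1')
E
```

```text
grip width mm 49.5 force [-0.7 -0.5  2. ]
4.5333
grip 49.43333203922566 f [-0.3 -0.5 -1.8] 5.675
```

View pics/scene_lift1.png

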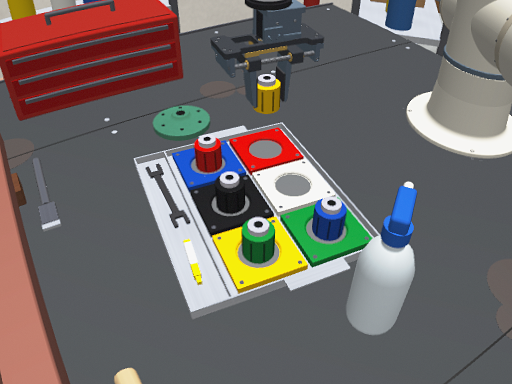

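```bash
python3 - <<'E'
from h import *
p=POCK['white']; ctrl.move_l(L(p,ZT),vel=.12); place(p)
snap('p1')
img=cv2.imread('pics/top_p1.png'); cv2.imwrite('pics/top_p1z.png',cv2.resize(img[60:320,130:400],None,fx=2.2,fy=2.2))
E
```

```text
landed True [ 0.4781 -0.0099  0.0258] f [-0.3 -0.3  5.1]
t 10.0
```

View pics/scene_p1.png

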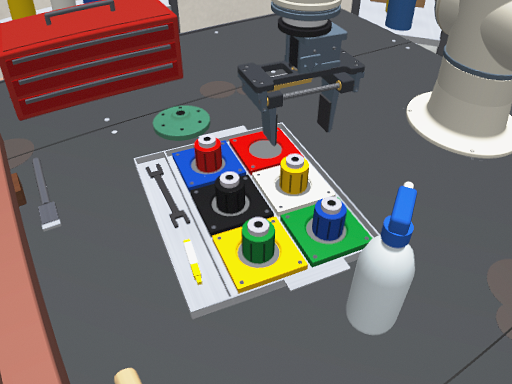

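View pics/top_p1z.png

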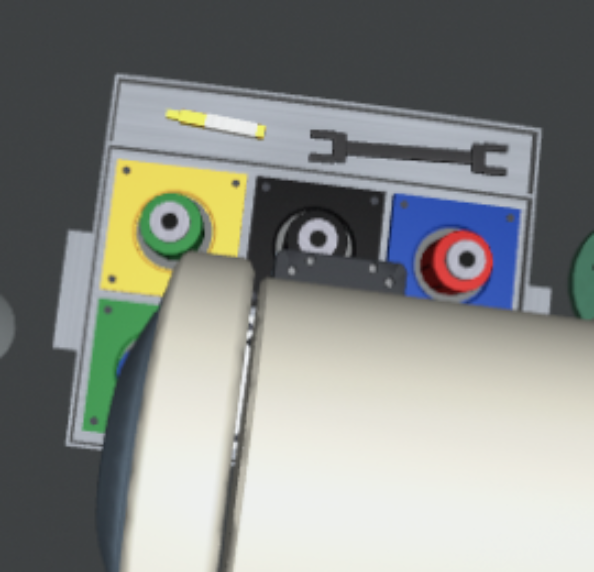

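```bash
python3 - <<'E'
from h import *
d=np.array([.5794,-.1445])+BIAS
ctrl.move_l(L(d,ZT),vel=.15); pick(d); ctrl.move_l(L(d,ZT),vel=.1); print('grip',91*ctrl.current_grip_width())
p=POCK['red']; ctrl.move_l(L(p,ZT),vel=.12); place(p)
snap('p2')
E
```

```text
grip width mm 49.5 force [0.2 0.1 0.8]
grip 49.234808760949186
landed True [ 0.4619 -0.1289  0.0257] f [-0.6 -0.1  3.1]
t 18.7
```

View pics/scene_p2.png

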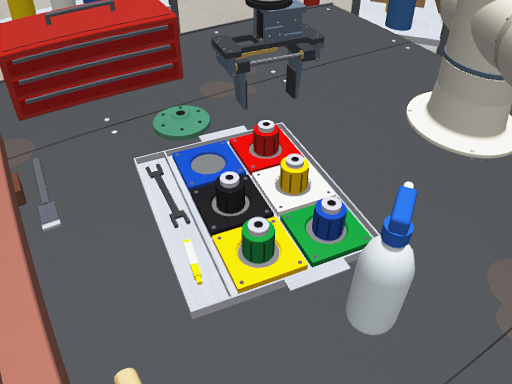

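```bash
python3 - <<'E'
from h import *
print(to_plane('top',[(78,208),(97,233),(66,198)],.195), to_plane('top',[(136,208),(100,205)],.06), to_plane('scene',[(405,200)],.19), to_plane('scene',[(374,330)],.0),POCK['green'])
E
```

```text
[[0.53008815 0.25971768]
 [0.49529618 0.23233213]
 [0.54423668 0.27738261]] [[0.53232252 0.21504638]
 [0.53841004 0.27929881]] [[0.50839793 0.2479614 ]] [[0.54724555 0.29005144]] [0.49414191 0.10895517]
```

```bash
python3 - <<'E'
from h import *
for z in (.125,.2,.25,.3,.33,.36): print(z,project('scene',[[.478,-.01,z]]))
E
```

```text
0.125 [[295.97622198 131.79809003]]
0.2 [[298.77920669  91.20655603]]
0.25 [[300.78666872  61.21037834]]
0.3 [[302.89564219  28.70199606]]
0.33 [[304.20171619   7.96009606]]
0.36 [[305.52956359 -13.70360557]]
```

```bash
python3 - <<'E'
from h import *
d=np.array([.4924,.1092])+BIAS
ctrl.move_l(L(d,ZT),vel=.2,contact_N=8); print(ctrl.current_tool_pos()); pick(d); ctrl.move_l(L(d,ZT),vel=.1); print('grip',91*ctrl.current_grip_width())
p=POCK['blue']; ctrl.move_l(L(p,ZT),vel=.15); place(p)
snap('p3')
E
```

```text
[0.4928429  0.11020587 0.12493463]
grip width mm 49.4 force [ 0.4 -0.4  2.7]
grip 49.54035146988186
landed True [ 0.5807 -0.1451  0.0259] f [-1.7 -0.4  8.1]
t 28.2
```

View pics/scene_p3.png

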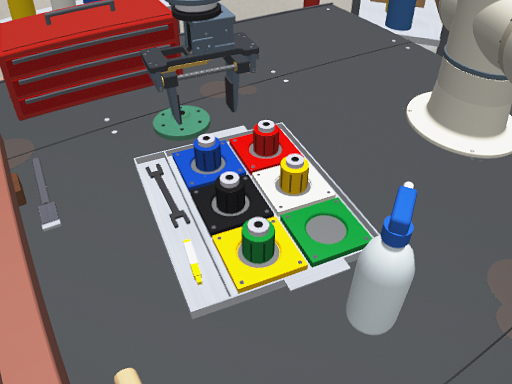

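```bash
python3 - <<'E'
from h import *
d=np.array([.6127,.09])+BIAS
ctrl.move_l(L(d,ZT),vel=.2); pick(d); ctrl.move_l(L(d,ZT),vel=.1); print('grip',91*ctrl.current_grip_width())
p=POCK['green']; ctrl.move_l(L(p,ZT),vel=.12); place(p)
snap('p4')
d=POCK['white']
ctrl.move_l(L(d,ZT),vel=.15); pick(d); ctrl.move_l(L(d,ZT),vel=.1); print('grip',91*ctrl.current_grip_width())
p=POCK['yellow']; ctrl.move_l(L(p,ZT),vel=.12); place(p)
ctrl.goto([.219,-.585,.214],ori(-69.5)); snap('end'); print(ctrl.current_t())
for c,(a,b) in {'red':(329,240),'yellow':(207,161),'green':(199,228),'blue':(341,177),'black':(274,168)}.items():
    px,xy=hole('top',cv2.imread('pics/top_end.png'),(a,b)); P=POCK[c]; print(c,np.round(px,1),'off mm',np.round((xy+BIAS-P)*1e3,1))
img=cv2.imread('pics/top_end.png'); cv2.imwrite('pics/top_endz.png',cv2.resize(img[70:310,130:410],None,fx=2.4,fy=2.4))
E
```

```text
grip width mm 49.6 force [-0.3 -0.9  1.7]
grip 49.669127118231806
landed True [0.4944 0.109  0.0258] f [-0.4  0.7  8.4]
t 37.0
grip width mm 49.2 force [-0.4  0.3  1.6]
grip 49.40470710451285
landed True [0.6132 0.0927 0.0258] f [-0.4  0.7  6.9]
t 45.8
48.6417
red [336.  246.2] off mm [-0.7  0. ]
yellow [205.8 160.3] off mm [-0.2  0.5]
green [197.1 230. ] off mm [-0.5  0.2]
blue [343.4 177.2] off mm [-0.3 -0.5]
black [274.1 168.1] off mm [1.  1.7]
```

View pics/top_endz.png

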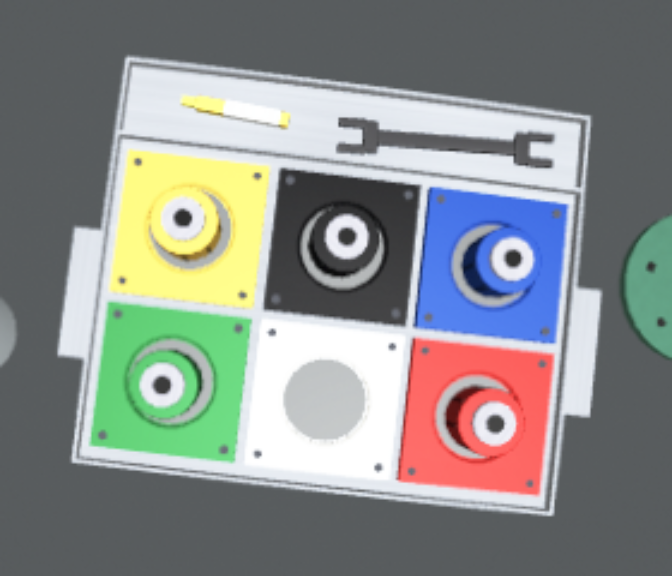

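View pics/scene_end.png

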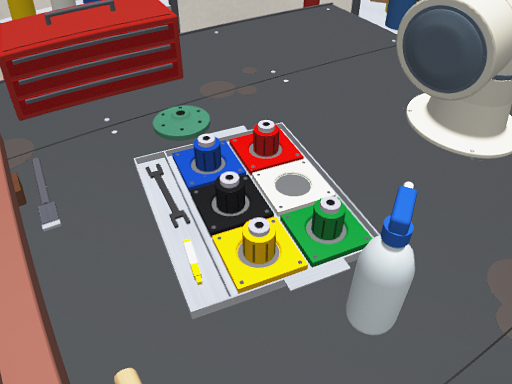

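All four coloured drums stand upright in the pockets of their own colour, with collar bores in the top view at red (336,246), yellow (206,160), green (197,230) and blue (343,177). The white place is empty, and the black drum's bore is still at (274.1,168.1), the same pixel as at the start.

```bash
python3 - <<'E'
from h import *
ctrl.sign_off()
E
```

```text
the job is handed in; nothing more can be done
```

All four coloured drums are back in the pockets of their own colour, and the job is handed in at about 49 s on the robot's clock. I parked yellow in the white place, then moved red, blue, green and finally yellow home. Each drum was lowered slowly until the tool felt contact, then released.

- **Placement:** in the last top picture each coloured drum's collar is within 1 mm of its pocket centre. Every landing was felt at the height where the drums were gripped, to within 0.3 mm, so they rest on the pocket floors. They look upright in both views.
- **Black drum and arm:** the black drum sits at the same pixel as at the start. The arm is back at its start position, touching nothing.
- **Disagreement:** the two cameras differed by about 1 mm in x and 3–4 mm in y, which fits the stated calibration error. I used the midpoint, so true centring could be off by about 2 mm more than the figures above, against the 12 mm allowed.

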